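Cull the two misshapen combs from the display

ROBOT

A 6-joint arm with a two-finger parallel gripper is mounted at the origin on the work surface. World frame = base frame: x ahead of the robot, y to its left, z up, the work surface at z = 0. Lengths are in mm, angles in rad, forces in N, time in s.
With the tool pointing down it reaches from about 325 to 875 mm from the base axis. Payload 4.4 kg.
Tool frame: the origin (TCP) lies on the centre line of the jaws, within the pads' length; the fingertips stand ahead of it and the grasp point (between the pads) lies 6 mm ahead of it (ctrl.tcp_to_tips is the z of the fingertips in the tool frame, in mm); z points along the fingers, y is the direction in which the jaws open and shut (so a half turn about z gives the same grasp; the last joint's range is limited). The gripper opens to 85 mm and grips with 20 to 120 N. Pads are 22 mm wide; open, the fingers measure 114 mm over their backs; the gripper's body (76 mm by 85 mm) begins 54 mm behind the grasp point. The pads swing forward as they close: fully open they stand 13 mm farther back than shut.
Start: joints at [-1.48, 0.207, 1.542, -0, 1.393, -0.15], TCP at [137.113, -558.415, 256.282] pointing down, gripper open.
Joint ranges: [-2.73, 2.73], [-0.86, 2.22], [0.23, 2.46], [-1.11, 4.25], [0.08, 2.63], [-2.82, 2.82]. Speed limits (rad/s): [2.79, 2.79, 3.14, 3.14, 3.14, 3.14].

INTERFACE

Orientations are given as a 3x3 rotation matrix whose columns are the frame's x, y, z axes.
In Python, from plant import ctrl, sensors, optics gives the robot as it stands. Calls block until the motion is done:
- ctrl.move_ptp(position, orientation): joint-space move of the TCP to a pose.
- ctrl.move_l(position, rot=None, vel=150, threshold=None): straight line of the TCP; rot=None keeps the orientation; vel is the mean speed in mm/s. With threshold (N) it stops when the force on the tool has changed by that much, and returns True; else False.
- ctrl.set_joints(angles): joint-space move.
- ctrl.gripper_to(opening, force=None): finger opening in mm; force is the grip in N (None keeps the last); returns when the fingers have stopped.
- ctrl.hold(seconds).
- ctrl.solve_ik(position, orientation): joint angles nearest the present ones, or None.
- sensors.read_state(): the state.
- optics.grab_frame(name): name is "scene" or "side" or "wrist"; returns (picture, depth): 400x640x3 uint8, red, green, blue; 400x640 float32, mm along the optical axis (not along the pixel's ray), 0 where there is no reading.
- optics.camera_params(name): a dict with "mtx" (3x3 intrinsics, pixels), "R" (3x3) and "t" (3): a world point X has camera coordinates R X + t; the wrist camera has in their place "T_tool_cam" (4x4, takes a point from camera to tool coordinates, whose origin is the TCP and whose axes are the flange's). Camera axes: x right, y down, z forward; pixel columns grow to the right and rows downward; lengths in mm; the calibration is good to about 2 mm. The wrist camera is an equidistant fisheye: a pixel r from the principal point sees the ray r / f radians off the axis. A picture is of the moment at which its call begins: read the wrist's pose just before it. camera_params takes no time and is no camera call.
A pose or a line that the arm cannot do raises ctrl.MotionError and nothing moves.
- ctrl.finish_job(): hands the job in, once; it reports no verdict.
The state is a dict: "t": time; "q": joint angles; "qvel": joint speeds; "tau": joint torques, N m; "eef_pos": TCP position; "eef_rot": TCP orientation; "force": force on the tool from outside, world axes, zero at the start; "wrist_torque": the same for the moment, N m; "grip_width": finger opening in mm.
Only numpy, scipy, OpenCV 4.12 (cv2) and the standard library are available. Lean on these libraries where they do the work, as an engineer would, in place of code of your own. Each camera call takes 0.05 s, during which the arm holds its last target. There are 200 camera calls.

TASK

Five wooden combs lie in a row with their handles under a display rail: three are alike, one has its teeth broken short, and one has a crooked handle. Take out both faulty combs, each in this way: slide it along the glass by its head until it is clear of the rail (never lift it by the head), let go of it there, then take it by the handle and lay it gently flat in the open jewellery chest, one comb to each compartment. Leave the three good combs, the mug and the bell where they are.

Things in the scene. Friction and masses are not known exactly. Their poses are not given: they have to be found in the camera images.
- comb_a: A whole wooden comb, 170 long and 12 thick, lying flat: head 48 wide reaching 75 from the shoulder towards -x (30 of solid spine, then five straight teeth 45 long), straight handle 18 wide reaching 95 towards +x. Origin at the underside, under the shoulder where head meets handle; x along the handle, z up. About 60 g, loose. To be left alone.
- comb_b: A whole wooden comb, 170 long and 12 thick, lying flat: head 48 wide reaching 75 from the shoulder towards -x (30 of solid spine, then five straight teeth 45 long), straight handle 18 wide reaching 95 towards +x. Origin at the underside, under the shoulder where head meets handle; x along the handle, z up. About 60 g, loose. To be left alone.
- comb_c: A whole wooden comb, 170 long and 12 thick, lying flat: head 48 wide reaching 75 from the shoulder towards -x (30 of solid spine, then five straight teeth 45 long), straight handle 18 wide reaching 95 towards +x. Origin at the underside, under the shoulder where head meets handle; x along the handle, z up. About 60 g, loose. To be left alone.
- comb_short: The comb with broken teeth: like the whole combs (12 thick, spine 48 wide and 30 long, straight handle 18 wide and 95 long) but its teeth are only 12 long, so it is 137 long in all. Same frame as the whole combs: origin at the underside, under the shoulder where head meets handle; +x along the handle, -x towards the teeth, z up when flat. About 60 g, loose.
- comb_bent: The comb with the crooked handle: like the whole combs (12 thick, head 48 wide and 75 long with its 30 long spine next to the shoulder) but its handle, 18 wide, is straight only for the first 50 from the shoulder, then turns 34 degrees sideways (towards +y) for the last 43. Same frame as the whole combs: origin at the underside, under the shoulder where head meets handle; +x along the handle, -x towards the teeth, z up when flat. About 60 g, loose.
- rail: Dark wooden display rail, fixed: a batten 50 wide (x) and 530 long (y), underside 22 and top 32 above the glass, on a foot 22 wide at each end only. Origin at glass level under its middle, y along it. Combs lie about 100 apart, heads on its -x side (the robot's side), shoulders 3 to 10 before its front edge, handles under it along +x; a comb clears it after about 105 of sliding towards -x.
- glass: Fixed glass offcut on two upturned green crates, 550 (x) x 1150 (y) x 6 thick, on which everything stands; origin under its middle. Its top is 106 above the work surface.
- chest: Dark wooden jewellery chest laid on its back and fixed on the glass, open at the top: 212 long (x), 174 wide (y), 44 high, walls 6, floor 10 thick, a wall along the middle making two compartments, each 200 x 78 inside and 34 deep, long along x. Its door is swung right over on the -y side and leans from the rim down to the glass, reaching 150 out. Origin at glass level under the middle of the box.
- slot_left (a point): Centre of the floor of the chest's compartment on its +y side; x along the compartment (200), y across it (78). A comb may lie either way round in it.
- slot_right (a point): Centre of the floor of the chest's compartment on its -y side; axes and sizes as slot_left.
- mug: White enamel mug, 76 across and 75 high, handle at +y; origin under its middle. Loose bystander, to be left alone.
- bell: Chrome dome bell, 68 across and 49 high; origin under its middle. Loose bystander, to be left alone.
Mind the look-alikes: they are no part of the job. What is shaped like the comb_bent but turquoise is not meant.

How it is judged:
By the outcome, as a careful person would: the job done as asked, in the order asked, and still so for the second after the job is handed in, with the robot touching nothing.
It also fails if it takes over 67 s, if anything falls off the work surface, if the arm or the gripper's body presses on something with over 40 N, if the wrist force passes 120 N, or if a joint passes its speed limit or range.

## Working session

There is one attempt and no reset: what is moved stays moved. The work goes in short steps, each a Python script; the robot and the scene stay as the last script left them, time stands still between calls to the robot, and variables do not carry over. Pictures are saved under pics/ and viewed, about 8 in all and at most 12, crops included, and the job is handed in when it is done.

```bash
ls; mkdir -p pics; python3 - <<'E'
from plant import ctrl,sensors,optics
import cv2,numpy as np
for n in("scene","side"):
    p,d=optics.grab_frame(n); cv2.imwrite(f"pics/{n}0.png",p[:,:,::-1]); np.save(f"pics/{n}0.npy",d)
    c=optics.camera_params(n); print(n,c["mtx"].round(1).tolist(),c["R"].round(3).tolist(),c["t"].round(1))
print(ctrl.tcp_to_tips,sensors.read_state()["t"],optics.camera_params("wrist"))
E
```

```text
pics
scene [[465.1, 0.0, 317.6], [0.0, 465.1, 198.3], [0.0, 0.0, 1.0]] [[0.381, 0.925, -0.018], [0.722, -0.309, -0.619], [-0.578, 0.223, -0.785]] [-210.8 -244.4 1671.5]
side [[417.7, 0.0, 318.6], [0.0, 417.7, 193.5], [0.0, 0.0, 1.0]] [[-0.846, -0.533, 0.013], [-0.412, 0.639, -0.65], [0.338, -0.555, -0.76]] [ 408.4  258.  1266.2]
25.0 0.1 {'mtx': array([[309.70691629,   0.        , 316.54213953],
       [  0.        , 309.70691629, 198.44565858],
       [  0.        ,   0.        ,   1.        ]]), 'T_tool_cam': array([[ 3.08778993e-04, -9.56027222e-01, -2.93277780e-01,
         7.39758083e+01],
       [ 9.99999755e-01,  4.79636975e-04, -5.10666332e-04,
        -4.61416260e-01],
       [ 6.28877782e-04, -2.93277550e-01,  9.56027135e-01,
        -1.18910653e+02],
       [ 0.00000000e+00,  0.00000000e+00,  0.00000000e+00,
         1.00000000e+00]])}
```

View pics/scene0.png

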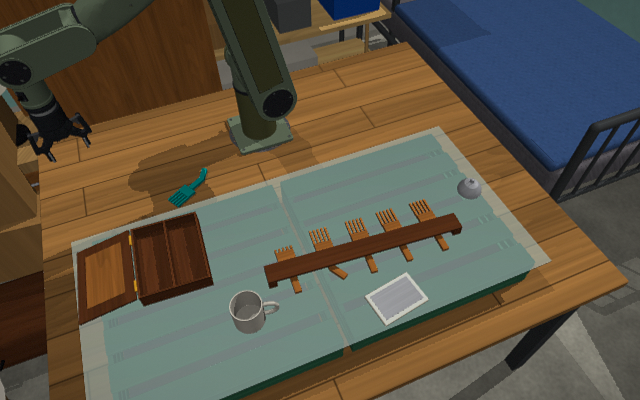

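View pics/side0.png

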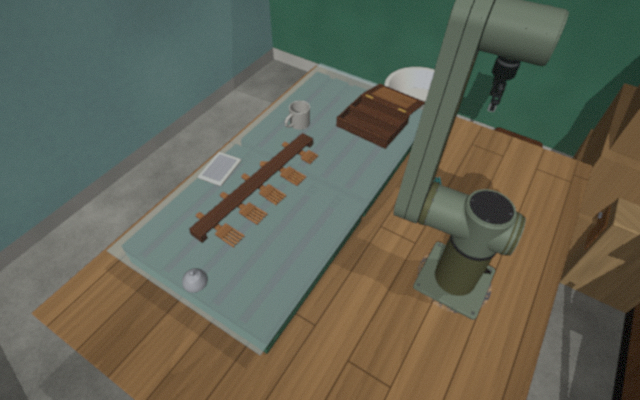

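The scene view shows the row of combs at about (287,265), (325,250), (360,238), (392,225) and (424,218). The chest is at (172,258), the mug at (247,312) and the bell at (469,187). There are three candidates:
- **(287,265):** has short teeth, so it is probably comb_short.
- **(325,250):** is wooden with a kinked handle, so it is probably comb_bent.
- **(188,187):** is the turquoise look-alike, so it is not meant.

I'll confirm these in an enlarged crop.

```bash
cat > h.py <<'E'
from plant import ctrl,sensors,optics
import cv2,numpy as np
def px2w(name,uv,z):
    c=optics.camera_params(name);R,t=c["R"],c["t"]
    o=-R.T@t; out=[]
    for u,v in uv:
        d=R.T@np.linalg.inv(c["mtx"])@[u,v,1]; out.append(o+d*(z-o[2])/d[2])
    return np.array(out).round(1)
def wpx2w(uv,z,pos,rot):
    c=optics.camera_params("wrist");T=c["T_tool_cam"];m=c["mtx"];out=[]
    for u,v in uv:
        x,y=u-m[0,2],v-m[1,2];r=np.hypot(x,y)+1e-9;a=r/m[0,0]
        d=rot@T[:3,:3]@np.array([np.sin(a)*x/r,np.sin(a)*y/r,np.cos(a)])
        o=rot@T[:3,3]+pos; out.append(o+d*(z-o[2])/d[2])
    return np.array(out).round(1)
def down(yaw):
    # tool x axis at angle yaw in world, z down
    c,s=np.cos(yaw),np.sin(yaw)
    return np.array([[c,s,0],[s,-c,0],[0,0,-1.]])
def st():
    s=sensors.read_state(); print("t",round(s["t"],2),"pos",s["eef_pos"].round(1) if hasattr(s["eef_pos"],"round") else s["eef_pos"],"F",np.round(s["force"],1),"w",round(s["grip_width"],1)); return s
E
python3 - <<'E'
from h import *
p=cv2.imread("pics/scene0.png")
a=cv2.resize(p[195:305,255:445],None,fx=4,fy=4,interpolation=cv2.INTER_CUBIC); cv2.imwrite("pics/crop1.png",a)
print(px2w("scene",[(276,249),(294,246),(290,266),(297,291),(310,231),(328,228),(325,250),(345,276)],118))
print("chest rim tl tr br bl, ", px2w("scene",[(133,228),(196,213),(213,272),(139,304)],150))
print("rail ends top",px2w("scene",[(264,268),(460,214)],138), "mug,bell",px2w("scene",[(247,325),(469,195)],106))
s=st();print(np.round(s["eef_rot"],2).tolist())
E
```

```text
[[ 571.2 -123.1  118. ]
 [ 581.   -76.3  118. ]
 [ 633.4 -106.9  118. ]
 [ 706.2 -115.4  118. ]
 [ 553.2  -19.8  118. ]
 [ 563.3   28.8  118. ]
 [ 624.3   -5.9  118. ]
 [ 714.4   10.5  118. ]]
chest rim tl tr br bl,  [[ 381.1 -455.1  150. ]
 [ 398.2 -289.3  150. ]
 [ 593.3 -292.2  150. ]
 [ 608.6 -475.1  150. ]]
rail ends top [[ 624.7 -171.7  138. ]
 [ 673.5  369.3  138. ]] mug,bell [[ 737.1 -255.1  106. ]
 [ 608.8  450.   106. ]]
t 0.1 pos [ 137.1 -557.8  255.2] F [ 0.2  0.5 -0.7] w 85.5
[[0.97, 0.24, -0.0], [0.24, -0.97, 0.0], [0.0, -0.0, -1.0]]
```

View pics/crop1.png

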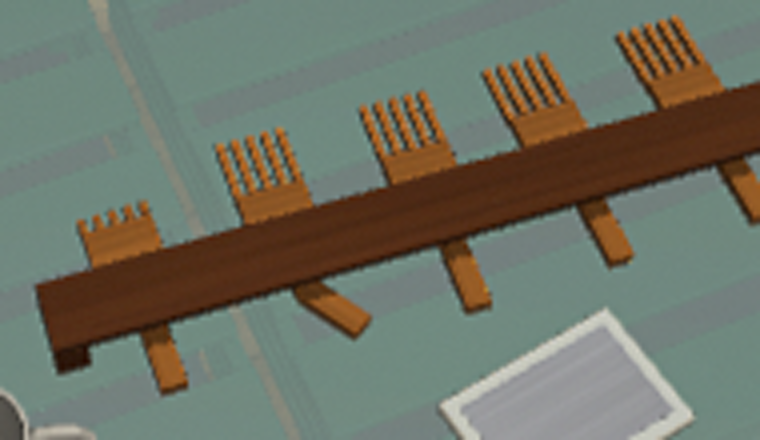

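The crop confirms it: the comb at crop (120,240) has stubby teeth, so it is comb_short. The wooden comb at crop (265,180) has its handle turning at (330,310), so it is comb_bent. Next is a wrist view from above.

```bash
python3 - <<'E'
from h import *
for y in(0,np.pi):
    q=ctrl.solve_ik([560,-140,330],down(y)); print(y,q if q is None else np.round(q,2))
ctrl.move_ptp([560,-140,330],down(0))
s=st();p,d=optics.grab_frame("wrist");cv2.imwrite("pics/w1.png",p[:,:,::-1]);np.savez("pics/w1.npz",p=s["eef_pos"],r=s["eef_rot"],d=d)
cv2.imwrite("pics/w1b.png",cv2.resize(p[:,:,::-1],(800,500),interpolation=cv2.INTER_CUBIC))
E
```

```text
0 [-0.39  0.16  1.44 -0.    1.54  1.18]
3.141592653589793 [-0.39  0.16  1.44 -0.    1.54 -1.97]
t 2.25 pos [ 559.7 -140.8  329.8] F [-0.9  0.6  0.2] w 85.2
```

View pics/w1b.png

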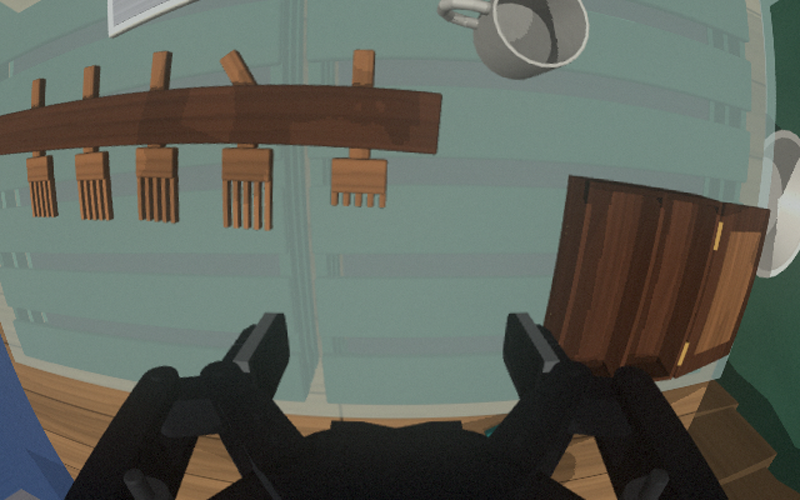

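The wrist view shows the short comb's head at (331-387,158-206), the bent comb's head at (224-271,148-229), and the chest box at (569,176)–(720,205) down to (548,365).

```bash
python3 - <<'E'
from h import *
w=np.load("pics/w1.npz")
f=lambda uv,z:wpx2w(np.array(uv)/1.25,z,w["p"],w["r"])[:,:2].tolist()
print("short sh",f([(331,158),(387,159),(331,205),(386,207),(355,49),(374,49),(358,153)],118))
print("bent",f([(224,148),(270,149),(228,228),(271,229),(244,145)],118))
print("others sh",f([(137,149),(178,149),(142,221),(178,221)],118))
print("rail front top",f([(438,154),(250,143),(100,143)],138),"back",f([(441,95),(250,86)],138))
print("chest rim outer: ",f([(569,176),(722,199)],150),"mid wall",f([(680,193),(628,370)],150),"-y wall in, hinge",f([(719,205),(670,372)],150))
sc=px2w("scene",[(133,228),(196,213),(213,272),(139,304),(164,221),(177,287)],150); print(sc)
E
python3 - <<'E'
import cv2
p=cv2.imread("pics/scene0.png")
cv2.imwrite("pics/crop2.png",cv2.resize(p[200:320,70:230],None,fx=5,fy=5,interpolation=cv2.INTER_CUBIC))
E
```

```text
short sh [[612.7, -85.2], [611.1, -133.2], [571.5, -83.9], [569.3, -132.1], [706.8, -106.5], [706.4, -122.5], [616.5, -108.5]]
bent [[626.6, 14.4], [622.8, -30.5], [551.8, 17.0], [550.3, -26.7], [627.9, -5.8]]
others sh [[634.9, 115.8], [629.9, 64.6], [561.2, 119.4], [559.9, 72.8]]
rail front top [[616.7, -174.3], [629.6, -19.5], [646.4, 150.1]] back [[664.4, -176.3], [677.7, -20.8]]
chest rim outer:  [[603.9, -283.6], [594.4, -476.3]] mid wall [[596.3, -410.5], [403.4, -392.0]] -y wall in, hinge [[587.8, -472.7], [390.2, -460.5]]
[[ 381.1 -455.1  150. ]
 [ 398.2 -289.3  150. ]
 [ 593.3 -292.2  150. ]
 [ 608.6 -475.1  150. ]
 [ 390.7 -374.6  150. ]
 [ 599.4 -382.9  150. ]]
```

View pics/crop2.png

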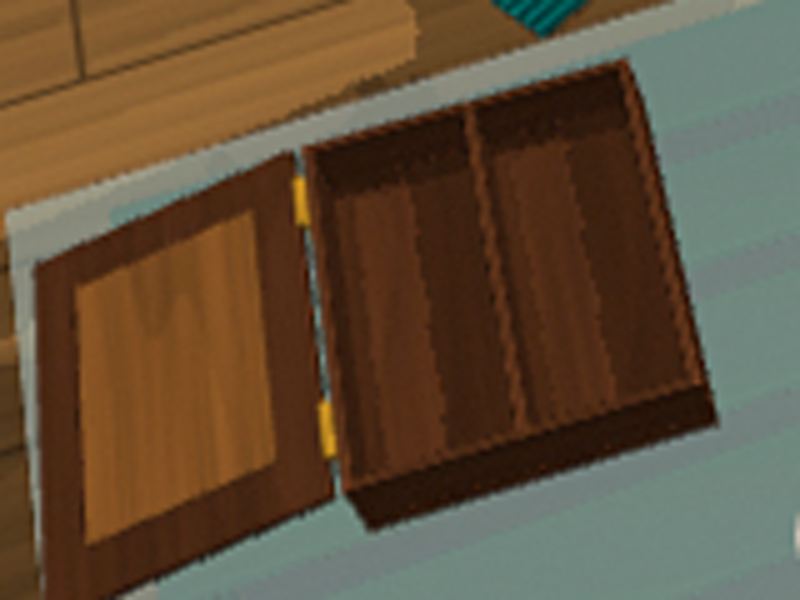

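```bash
python3 - <<'E'
from h import *
g=lambda uv,z:px2w("scene",[(u/5+70,v/5+200) for u,v in uv],z)[:,:2].tolist()
print("rim",g([(303,147),(625,60),(703,383),(345,490),(468,103),(522,430)],150))
c=optics.camera_params("scene");d=np.load("pics/scene0.npy")
v,u=np.mgrid[:400,:640];X=(np.linalg.inv(c["mtx"])@np.stack([u.ravel(),v.ravel(),np.ones(u.size)])*d.ravel()).T
P=((X-c["t"])@c["R"])
def rep(P,n):
    m=(P[:,0]>340)&(P[:,0]<640)&(P[:,1]>-520)&(P[:,1]<-250)
    Q=P[m]; r=Q[(Q[:,2]>144)&(Q[:,2]<156)]; fl=Q[(Q[:,2]>111)&(Q[:,2]<121)]
    print(n,len(r),cv2.minAreaRect(r[:,:2].astype(np.float32)),np.percentile(r,[1,99],axis=0).round(0).tolist(), "glass z",np.median(P[(abs(P[:,2]-106)<6)&(abs(P[:,1])<150)][:,2]))
    return Q
rep(P,"scene")
w=np.load("pics/w1.npz");c=optics.camera_params("wrist");m=c["mtx"];x,y=u-m[0,2],v-m[1,2];r=np.hypot(x,y)+1e-9;a=r/m[0,0]
D=np.stack([np.tan(a)*x/r,np.tan(a)*y/r,np.ones_like(a)],-1)*w["d"][...,None]
T=c["T_tool_cam"];W=(D.reshape(-1,3)@T[:3,:3].T+T[:3,3])@w["r"].T+w["p"]
W=W[(w["d"].ravel()>100)]
Q=rep(W,"wrist")
# rim image
for n,A in(("scene",P),("wrist",W)):
    im=np.zeros((600,600),np.uint8)
    k=(A[:,2]>144)&(A[:,2]<156)&(A[:,0]>340)&(A[:,0]<640)&(A[:,1]>-540)&(A[:,1]<-240)
    for p in A[k]: cv2.circle(im,(int((p[1]+540)*2),int((p[0]-340)*2)),1,255,-1)
    cv2.imwrite(f"pics/rim_{n}.png",im)
a=np.hstack([cv2.imread("pics/rim_scene.png"),cv2.imread("pics/rim_wrist.png")]);cv2.imwrite("pics/rim.png",cv2.resize(a,(800,400),interpolation=cv2.INTER_AREA))
E
```

```text
rim [[383.2, -461.7], [393.8, -291.0], [603.5, -300.9], [592.9, -472.6], [388.9, -375.4], [594.3, -388.2]]
scene 2032 ((490.782470703125, -408.08172607421875), (224.80271911621094, 216.1551513671875), 87.1179428100586) [[384.0, -515.0, 144.0], [600.0, -294.0, 154.0]] glass z 106.72999811939209
wrist 5513 ((489.555419921875, -407.7924499511719), (224.3250732421875, 212.6639862060547), 86.82597351074219) [[385.0, -515.0, 144.0], [599.0, -296.0, 153.0]] glass z 107.49866927915772
```

View pics/rim.png

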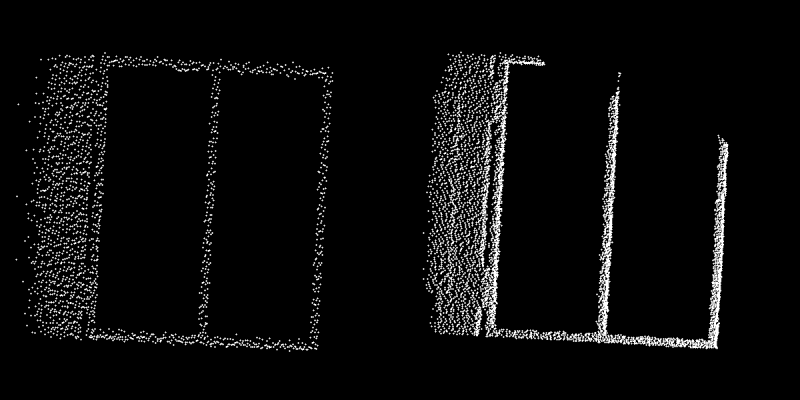

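```bash
cat >> h.py <<'E'
def slide(sh,yaw,dist,zs=131.5):
    ax=np.array([np.cos(yaw),np.sin(yaw)]); g=np.array(sh)-15*ax; R=down(yaw)
    ctrl.gripper_to(70,20)
    ctrl.move_ptp([*g,190],R)
    print("hit",ctrl.move_l([*g,zs],vel=100,threshold=8)); st()
    ctrl.gripper_to(40,20); s=st()
    e=g-dist*ax
    ctrl.move_l([*e,s["eef_pos"][2]],vel=80); st()
    ctrl.gripper_to(70); 
    ctrl.move_l([*e,240],vel=200)
    s=st(); return e
def look(n):
    s=sensors.read_state();p,d=optics.grab_frame("wrist");cv2.imwrite(f"pics/{n}.png",p[:,:,::-1])
    np.savez(f"pics/{n}.npz",p=s["eef_pos"],r=s["eef_rot"],d=d)
E
python3 - <<'E'
from h import *
slide((612,-109.2),-0.04,115); look("w2")
E
```

```text
hit False
t 3.98 pos [ 597.6 -108.9  132.2] F [0.2 0.6 0.1] w 69.9
t 4.3 pos [ 597.9 -108.9  132.8] F [0.1 0.1 3.2] w 47.1
t 5.89 pos [ 481.8 -103.9  132.7] F [ 0.2 -0.5  5.7] w 47.2
t 6.92 pos [ 481.4 -103.7  239. ] F [ 1.1 -0.1  0.1] w 69.9
```

View pics/w2.png

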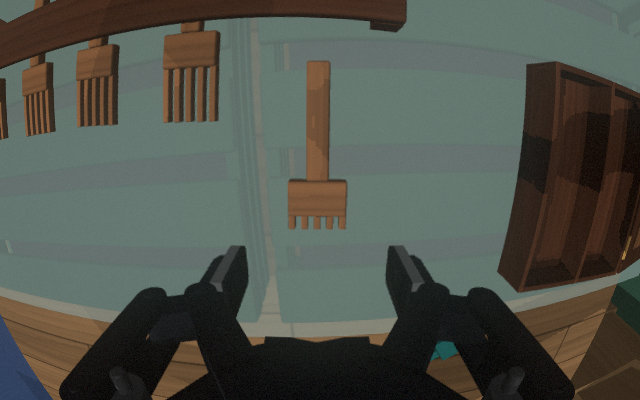

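The short comb now lies clear of the rail, with its shoulder at (318,180) and its handle end at (318,61). Next I'll slide the bent one, taking its pose from this picture as well.

```bash
python3 - <<'E'
from h import *
w=np.load("pics/w2.npz")
f=lambda uv,z=118:wpx2w(uv,z,w["p"],w["r"])[:,:2]
S=f([(288,181),(347,181),(307,61),(329,61)]);print("short",S.tolist())
sh=S[:2].mean(0);he=S[2:].mean(0);ys=np.arctan2(*(he-sh)[::-1]);print(sh,he,ys,np.hypot(*(he-sh)))
B=f([(163.5,35),(218,33),(163,122),(217,121)]);print("bent",B.tolist())
b=B[:2].mean(0);t=B[2:].mean(0);yb=np.arctan2(*(b-t)[::-1]);print(b,t,yb)
b=(b+[624.7,-8])/2;yb=(yb-.05)/2;print("use",b,yb)
if abs(yb+.05)<.05: slide(b,yb,122,132.5); look("w3")
E
```

```text
short [[496.9, -81.1], [495.1, -128.2], [590.5, -100.4], [589.9, -117.0]]
[ 496.   -104.65] [ 590.2 -108.7] -0.04296716935642478 94.28702190651696
bent [[627.5, 17.3], [620.3, -31.4], [553.2, 22.0], [548.8, -26.9]]
[623.9   -7.05] [551.    -2.45] -0.06301658960024477
use [624.3    -7.525] -0.056508294800122386
hit False
t 8.62 pos [609.7  -7.  133.1] F [ 0.1 -0.1  0.7] w 70.1
t 8.95 pos [610.3  -6.8 133.8] F [-0.1  0.5  3.8] w 47.5
t 10.62 pos [4.873e+02 3.000e-01 1.338e+02] F [ 0.4 -0.2  6. ] w 47.3
t 11.66 pos [4.868e+02 3.000e-01 2.390e+02] F [ 0.6 -0.3 -1.2] w 70.1
```

View pics/w3.png

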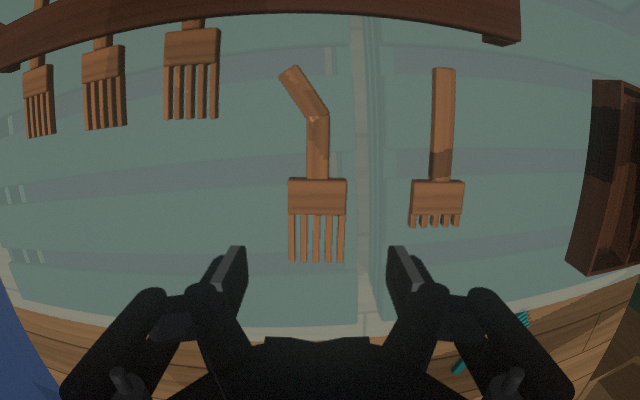

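The bent comb is clear too, with its shoulder at (318,179) and its tip at (292,68). Next: take it by the handle and lay it in the left slot.

```bash
cat >> h.py <<'E'
CH=np.array([493,-382.5]);CY=-0.045
def rot2(a): return np.array([[np.cos(a),-np.sin(a)],[np.sin(a),np.cos(a)]])
def pick(sh,yaw,at=27,z=133.0):
    g=np.array(sh)+rot2(yaw)@[at,0]; ctrl.gripper_to(46)
    ctrl.move_ptp([*g,200],down(yaw))
    print("hit",ctrl.move_l([*g,z],vel=100,threshold=8))
    ctrl.gripper_to(5,40); s=st()
    ctrl.move_l([*s["eef_pos"][:2],z+5],vel=30); ctrl.move_l([*g,260],vel=150); st(); return s["eef_pos"][2]
def place(slot_y,off,zg):
    p=CH+rot2(CY)@[off[0],slot_y+off[1]]; R=down(CY)
    ctrl.move_ptp([*p,260],R); st()
    ctrl.move_l([*p,zg+25],vel=120)
    print("hit",ctrl.move_l([*p,zg+10],vel=25,threshold=3)); st()
    ctrl.gripper_to(30); st()
    ctrl.move_l([*p,260],vel=150); st()
E
python3 - <<'E'
from h import *
w=np.load("pics/w3.npz")
f=lambda uv,z=118:wpx2w(uv,z,w["p"],w["r"])[:,:2]
S=f([(288,180),(347,180),(307,178),(328,178),(307,122),(329,120)]);print(S.tolist())
sh=S[:2].mean(0); print(sh)
z=pick((502.0,-0.8),-0.056)
if sensors.read_state()["grip_width"]>14: place(42,(20.5,-3.75),z)
look("w4")
E
```

```text
[[503.5, 22.6], [500.8, -24.5], [504.2, 7.3], [503.3, -9.4], [548.5, 4.5], [549.1, -12.4]]
[502.15  -0.95]
hit False
t 13.59 pos [529.8  -2.4 134.1] F [-0.6 -0.8  4.2] w 16.5
t 14.88 pos [528.2  -2.2 258.7] F [ 0.  -0.5 -0.5] w 16.7
t 16.17 pos [ 515.6 -343.9  259.7] F [-0.6  0.1 -0.4] w 17.0
hit True
t 17.74 pos [ 514.9 -345.   144.1] F [-0.   0.5  3.7] w 16.6
t 18.02 pos [ 513.9 -344.   142.4] F [-1.1  0.2  0. ] w 30.7
t 18.95 pos [ 514.6 -344.7  258.7] F [-0.9  0.1  0.1] w 29.7
```

View pics/w4.png

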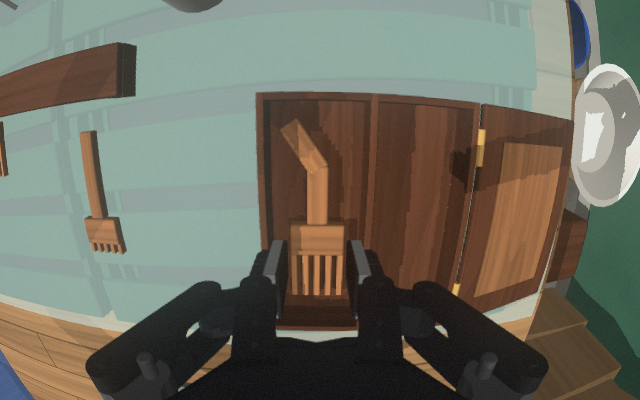

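The bent comb is inside the left compartment, with its head at about (317,250) and the crook at (295,130). Now the short one.

```bash
python3 - <<'E'
from h import *
z=pick((496.2,-104.9),-0.043)
if sensors.read_state()["grip_width"]>14:
    place(-42,(0.5,0),z)
    ctrl.move_ptp([420,-150,330],down(0)); st()
p,d=optics.grab_frame("scene");cv2.imwrite("pics/s5.png",p[:,:,::-1])
cv2.imwrite("pics/s5c.png",cv2.resize(p[140:350,60:500,::-1],None,fx=1.8,fy=1.8,interpolation=cv2.INTER_CUBIC))
c=optics.camera_params("scene")
v,u=np.mgrid[:400,:640];X=(np.linalg.inv(c["mtx"])@np.stack([u.ravel(),v.ravel(),np.ones(u.size)])*d.ravel()).T
P=(X-c["t"])@c["R"]
for n,y in(("L",42),("R",-42)):
    L=(P[:,:2]-CH)@rot2(CY)-[0,y]; m=(abs(L[:,0])<96)&(abs(L[:,1])<33)
    q=P[m,2]; col=p.reshape(-1,3)[m].astype(int); wood=(col[:,0]>130)
    print(n,"wood z pct",np.percentile(q[wood],[2,50,98]).round(1),"xy range",np.percentile(L[m][wood],[1,99],axis=0).round(0).tolist())
E
```

```text
hit False
t 21.46 pos [ 524.  -106.3  134.1] F [ 0.1 -0.5  3.8] w 16.8
t 22.74 pos [ 522.4 -105.8  258.8] F [-0.7 -0.5 -0.7] w 16.7
t 23.96 pos [ 492.1 -423.1  259.7] F [-0.6  0.  -0.4] w 16.5
hit True
t 25.53 pos [ 491.3 -424.2  144.1] F [ 0.2 -0.3  4. ] w 16.9
t 25.82 pos [ 490.4 -423.2  142.4] F [ 0.4 -0.1  0.4] w 29.9
t 26.75 pos [ 491.1 -423.9  258.6] F [ 0.1  0.2 -0.5] w 29.5
t 27.88 pos [ 420.3 -150.7  329.7] F [-1.  -0.4  0.2] w 30.0
L wood z pct [123.1 128.  132.8] xy range [[-80.0, -24.0], [72.0, 18.0]]
R wood z pct [123.8 128.5 132.3] xy range [[-65.0, -20.0], [66.0, 11.0]]
```

View pics/s5c.png

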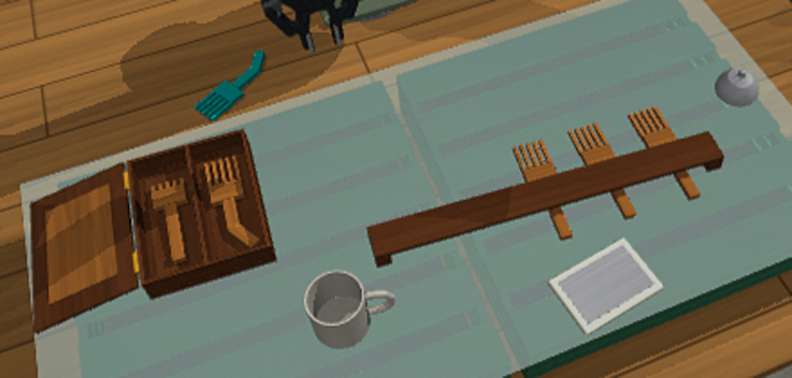

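Both combs lie flat, with their tops at about z = 128 (floor 116 + 12). The short one is at crop (170,220) and the bent one at (228,200). The three good combs, the mug and the bell are unchanged.

```bash
python3 -c "
from h import *
ctrl.finish_job(); st()"
```

```text
the job is handed in; nothing more can be done
the job is handed in; nothing more can be done
```

Both faulty combs are in the chest, one to each compartment, and the job is handed in; the clock read about 28 s of the 67 s allowed. I slid each one out by its head about 120 mm along the glass, let go clear of the rail, and took it by the handle. The bent comb is in the left compartment and the short one in the right.

**Last checks:** the final picture and depth reading show both combs flat, their tops at a median height of about 128 mm, which is the floor plus the comb's thickness. The arm was clear of everything. By eye, the three good combs, the mug, the bell and the turquoise look-alike had not moved. Vertical force readings stayed at or below about 6 N, from light fingertip contact with the glass while sliding. No check failed or disagreed. The state after hand-in could not be read.

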